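# Find the heavy side of a bowl blank on the lathe and hold it down

### The job

This bowl blank shakes the lathe, so I want to screw a balance weight to its light side. Take the red handle of the hand crank, turn the spindle slowly through at least one full turn and feel where the wood pulls, then bring its heavy side straight down and keep hold of the handle there, quite still: finish while holding it. Leave everything else on the bench where it is.

Things in the scene. Friction and masses are not known exactly. Their poses are not given: they have to be found in the camera images.
- handle: red handle of the hand crank: cylinder 24 mm thick, 104 mm long, level, parallel to the spindle. Origin at its middle; y along it, pointing out from the crank arm. The arm's face is 58 mm from its middle. It revolves freely on its own pin, so one grip can go right round the circle with the tool's orientation kept; only the crank arm, the hub and its counterweight turn beside it
- crank_centre (a point): on the spindle axis, fixed to the lathe: centre of the circle, radius 75 mm, on which the handle's middle travels; 205 mm above the bench. The lathe's axes: y along the spindle, out past the crank; z up; x level, away from the operator. The circle lies in x and z. Under it down to the bench is empty
- spindle (a joint): turning angle (rad) of crank, spindle and blank together: 0 with the handle straight up, growing as the handle goes from the top towards +x of crank_centre, pi straight down; counts on past a full turn. Starts within 0.6 of 0. Bearings and belt drag evenly, 0.33 N m (4.4 N at the handle, against the motion), a little more than the heavy side can pull: the spindle stays wherever it is left
- blank_centre (a point): centre of the blank, a round of pale wood 180 mm across, 65 mm thick, on the spindle axis; fixed. It looks alike all round; its heavy side is dense wood inside, 60 mm off the axis, at an unknown angle to the handle, unmarked, found by feel: 3 to 4 N at the handle when level with the axis, helping while it sinks, hindering while it rises. Not down at the start. The crank itself is balanced
- sealer: bystander, leave alone: white bottle with yellow label, 62 mm across, 150 mm tall, standing beyond the crank; origin under its middle
- wax_tin: bystander, leave alone: flat aluminium tin with blue band, 80 mm across, 52 mm tall, standing beyond the crank; origin under its middle
- balance_weight: bystander, leave alone: steel plate 75 x 40 x 12 mm with two holes, lying across the lathe bed's two rails; origin under its middle
- calliper: bystander, leave alone: steel calliper with a black slide, 210 mm long, lying across the lathe bed's two rails, 80 mm up
- spanner: bystander, leave alone: steel spanner 150 mm long, lying on top of the headstock, 275 mm up
- bowl: bystander, leave alone: dark turned bowl 124 mm across, 50 mm high, behind the bed; origin under its middle

How it is judged:
On the way:
1. the spindle has been cranked through a full turn, either way (beyond 5.65 rad from the handle-up zero) ((value of joint spindle above 5.65 rad or value of joint spindle below -5.65 rad)).
At the end, for the whole second after the job is handed in: the heavy side of the blank (an unmarked point in the wood 60 mm off the spindle axis) points straight down within 20 degrees, the fingers still grip the crank's handle (over 2 N) and the spindle stands still (under 0.08 rad/s); the bystanders are within 20 mm of where they began (height (world z) of heavy_side below 0.1486 m and contact force between the fingers and handle above 2 N and velocity of joint spindle between -0.08 and 0.08 rad/s and distance of each of sealer, wax_tin, balance_weight, calliper, spanner, bowl from where it was at the start of the episode below 0.02 m); the arm keeps its last pose, push and grip.
It fails at once if a bottle, tin, tool, plate or bowl on the bench is shoved more than 20 mm (distance of any of sealer, wax_tin, balance_weight, calliper, spanner, bowl from where it was at the start of the episode above 0.02 m).
It fails at once if the bottle, the tin or the bowl is knocked over (angle between any of sealer, wax_tin, bowl's own z axis and vertical above 0.4 rad).
It fails at once if the spindle is whirled, faster than half a turn a second (velocity of joint spindle above 3.2 rad/s or velocity of joint spindle below -3.2 rad/s).
It also fails if it takes over 67 s, if anything falls off the work surface, if the arm or the gripper's body presses on something with over 40 N, if the wrist force passes 120 N, or if a joint passes its speed limit or range.

### The arm

A 6-joint arm with a two-finger parallel gripper is mounted at the origin on the work surface. World frame = base frame: x ahead of the robot, y to its left, z up, the work surface at z = 0. Lengths are in m, angles in rad, forces in N, time in s.
With the tool pointing down it reaches from about 0.225 to 0.725 m from the base axis. Payload 3.1 kg.
Tool frame: the origin (TCP) lies at the very end of the fingers, on their centre line; the grasp point (between the pads) lies 19 mm behind it; x points along the fingers, y is the direction in which the jaws open and shut, and the axes are right-handed (so a half turn about x gives the same grasp; the last joint's range is limited). The gripper opens to 85 mm and grips with 20 to 120 N. Pads are 22 mm wide; open, the fingers measure 114 mm over their backs; the gripper's body (76 mm by 85 mm) begins 54 mm behind the grasp point. The pads swing forward as they close: fully open they stand 13 mm farther back than shut.
Start: joints at [-1.47, 0.048, 0.099, 1.622, 0, 1.443], TCP at [0.119, -0.511, 0.231] pointing down, gripper open.
Joint ranges: [-2.91, 2.91], [-0.99, 1.94], [-1.21, 1.42], [-2.12, 2.29], [-1.49, 1.47], [-3.14, 3.14]. Speed limits (rad/s): [2.79, 2.79, 3.14, 3.14, 3.14, 3.14].

### API

Orientations are given as a unit quaternion [w, x, y, z].
In Python, from cell import arm, imaging gives the robot as it stands.
- The arm moves only by the tool arm_command, never from a script. Its argument "increments" is a list that holds one entry, the list of rows, each a list of 7 numbers: the shift along the tool's x, y, z in mm, then the turn, a rotation vector about the tool's x, y, z in degrees, then the finger opening in mm, from 0 to 85.4. A call has 1 to 5 rows; each row is the pose to reach, as a shift and turn from the pose commanded when the call began, along the tool's axes at that moment; what a row does not reach only later rows make up. A row lasts 1/12 s, in which the tool goes at most 41.7 mm and 7.16 degrees, less where a joint would pass 70% of its speed; a pose out of reach is approached as far as the arm can. A call with a gripper value outside its range is refused whole. The fingers move at their own pace and stop on an object; the grip force is fixed at half the most. Time passes only in rows, so rows that repeat a pose let the fingers close. It gives the time, the measured TCP pose, the force and the opening at its end, in the units of the state.
- arm.read_state(): the state, without advancing time (a new reading comes with each control period).
- imaging.capture(name): name is "side" or "top" or "wrist"; returns the picture (384x512x3 uint8, blue, green, red); there is no depth.
- imaging.camera_params(name): a dict with "fx", "fy", "cx", "cy" (pixels), "k1" (the pictures are not rectified: a ray, as slopes to the right and down, at radius r is drawn at 1 + k1 r^2 times it, then the intrinsics apply), "extrinsics" (4x4, takes a point from camera to world coordinates). Camera axes: x right, y up, looking along -z (the intrinsics and any distortion apply to the point x, -y, -z); pixel columns grow to the right and rows downward; lengths in m; the calibration is good to about 2 mm. A picture is of the moment at which its call begins: read the wrist's pose just before it. camera_params takes no time and is no camera call; for the wrist camera it gives the pose at the moment of the call.
- arm.close_job(): hands the job in, once; it reports no verdict.
The state is a dict: "time_s": time; "joint_pos": joint angles; "joint_vel": joint speeds; "joint_efforts": joint torques, N m; "tool_pos": TCP position; "orientation": TCP orientation; "wrist_force": force on the tool from outside, world axes, zero at the start; "torque": the same for the moment, N m; "finger_gap": finger opening in m.
Only numpy, scipy, OpenCV 4.12 (cv2) and the standard library are available. Lean on these libraries where they do the work, as an engineer would, in place of code of your own. Each camera call takes 0.05 s, during which the arm holds its last target.

## Working session

There is one attempt and no reset: what is moved stays moved. The work goes in short steps, Python scripts to look and compute and a tool call to move; the robot and the scene stay as the last step left them, time stands still between calls to the robot, and variables do not carry over. Pictures are saved under pics/ and viewed, and the job is handed in when it is done.

Besides the shell and the picture viewer there is one more tool, called after ">>>" by a JSON object that holds its "method" and its "body", one argument or row to a line. arm_command: Moves the arm, as the interface text tells. Its arguments: {"type":"object","properties":{"increments":{"type":"array"}},"required":["increments"]}

```bash
ls; mkdir -p pics; python3 - <<'E'
from cell import arm, imaging
import cv2
print(arm.read_state())
for n in ["side","top","wrist"]:
    p=imaging.camera_params(n); print(n,p)
    cv2.imwrite(f"pics/{n}0.png",imaging.capture(n))
E
```

```text
pics
{'time_s': 0.0, 'joint_pos': array([-1.46976190e+00,  4.87407200e-02,  9.75565859e-02,  1.62195018e+00,
        3.60149668e-06,  1.44300598e+00]), 'joint_vel': array([ 0.00184667, -0.00196839,  0.00146919, -0.00116599, -0.00019926,
        0.00241409]), 'joint_efforts': array([ 4.78687762e-04, -3.38783920e+01,  3.20013463e+01,  2.04990880e-02,
       -5.22287621e-06,  3.97491267e-07]), 'tool_pos': array([ 0.11901973, -0.51071085,  0.23010166]), 'orientation': array([ 0.07989882,  0.7024956 ,  0.08155184, -0.70247093]), 'wrist_force': array([ 0.71894774, -0.07549078,  0.36156616]), 'torque': array([-0.02694283, -0.02329694,  0.02151282]), 'finger_gap': 0.08567485116238237}
side {'fx': 499.5777667134306, 'fy': 499.5777667134306, 'cx': 252.72468550733294, 'cy': 193.8523372527756, 'k1': 0.03603387705897432, 'extrinsics': array([[-0.75652181, -0.52435484,  0.3908027 ,  1.11599468],
       [ 0.65386732, -0.59597906,  0.46611853,  0.78601427],
       [-0.01150128,  0.60816195,  0.79372966,  1.37844821],
       [ 0.        ,  0.        ,  0.        ,  1.        ]])}
top {'fx': 424.9611037911047, 'fy': 424.9611037911047, 'cx': 261.9093592384588, 'cy': 192.8196583157382, 'k1': -0.06075495247595103, 'extrinsics': array([[-0.00443408,  0.99454084, -0.10425377,  0.39991804],
       [-0.99958063, -0.00142468,  0.02892281,  0.11478053],
       [ 0.02861639,  0.10433829,  0.99413008,  1.40071122],
       [ 0.        ,  0.        ,  0.        ,  1.        ]])}
wrist {'fx': 306.2701797447482, 'fy': 306.2701797447482, 'cx': 256.07697014020863, 'cy': 193.12024054996905, 'k1': -0.039802896872536644, 'extrinsics': array([[ 0.22531983,  0.93898808,  0.2598699 ,  0.18551123],
       [-0.97428371,  0.21756504,  0.05862341, -0.49648848],
       [-0.00149192, -0.26639603,  0.96386251,  0.37332534],
       [ 0.        ,  0.        ,  0.        ,  1.        ]])}
```

View pics/side0.png

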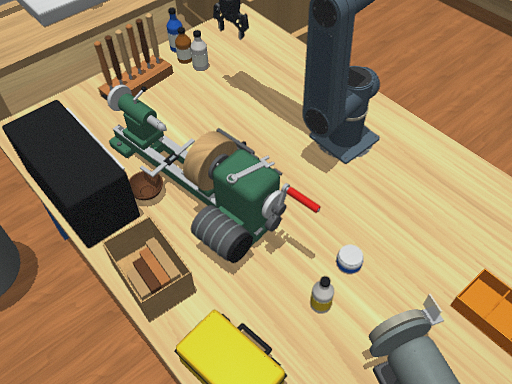

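View pics/top0.png

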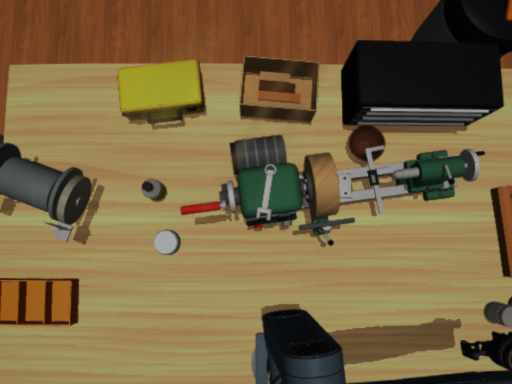

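View pics/wrist0.png

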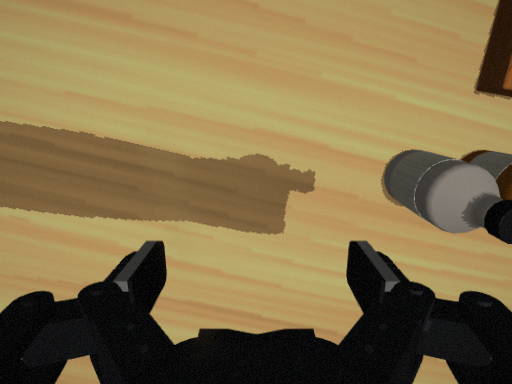

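The side view shows the red handle at about (288,190)-(318,208). In the top view it is at (181,210)-(219,206). I'll segment and triangulate its ends.

```bash
cat > h.py <<'E'
import numpy as np, cv2
from cell import arm, imaging
def ray(p,uv):
    K=np.array([[p['fx'],0,p['cx']],[0,p['fy'],p['cy']],[0,0,1]])
    s=cv2.undistortPoints(np.array([[uv]],float),K,np.array([p['k1'],0,0,0,0.]))[0,0]
    E=p['extrinsics']; d=E[:3,:3]@np.array([s[0],-s[1],-1]); return E[:3,3],d/np.linalg.norm(d)
def tri(rs):
    A=sum(np.eye(3)-np.outer(d,d) for o,d in rs); b=sum((np.eye(3)-np.outer(d,d))@o for o,d in rs)
    x=np.linalg.solve(A,b); return x,[np.linalg.norm(np.cross(x-o,d)) for o,d in rs]
def proj(p,X):
    E=p['extrinsics']; c=E[:3,:3].T@(np.asarray(X,float)-E[:3,3]); s=np.array([c[0],-c[1]])/-c[2]
    s=s*(1+p['k1']*(s@s)); return np.array([p['fx']*s[0]+p['cx'],p['fy']*s[1]+p['cy']])
def redends(im,roi=None):
    h=cv2.cvtColor(im,cv2.COLOR_BGR2HSV)
    m=((h[...,0]<6)|(h[...,0]>174))&(h[...,1]>190)&(h[...,2]>90)
    m=m.astype(np.uint8)
    n,l,s,c=cv2.connectedComponentsWithStats(m)
    order=np.argsort(-s[1:,4])+1
    k=order[0]; ys,xs=np.nonzero(l==k)
    P=np.c_[xs,ys].astype(float); mu=P.mean(0); U=np.linalg.svd(P-mu,full_matrices=False)[2][0]
    t=(P-mu)@U; return mu,mu+U*t.min(),mu+U*t.max(),s[order[:3]].tolist()
E
python3 - <<'E'
from h import *
R={}
for n in ["side","top"]:
    im=cv2.imread(f"pics/{n}0.png"); r=redends(im); print(n,[np.round(x,1) for x in r[:3]],r[3]); R[n]=r
    roi={'side':(180,120,180,160),'top':(140,130,230,120)}[n]
    x,y,w,h=roi; cv2.imwrite(f"pics/{n}0z.png",cv2.resize(im[y:y+h,x:x+w],None,fx=3.4,fy=3.4,interpolation=cv2.INTER_CUBIC))
P={n:imaging.camera_params(n) for n in R}
for a in (1,2):
  for b in (1,2):
    print(a,b,tri([ray(P['side'],R['side'][a]),ray(P['top'],R['top'][b])]))
E
```

```text
side [array([302.9, 199.2]), array([288.1, 189.3]), array([317.6, 209.1])] [[287, 187, 33, 25, 260]]
top [array([199.7, 207.7]), array([218.8, 205.3]), array([180.8, 210.1])] [[181, 202, 39, 12, 287], [254, 224, 8, 4, 21]]
1 1 (array([0.48680221, 0.19434381, 0.27675087]), [np.float64(0.0028608045304321823), np.float64(0.0028608045304321667)])
1 2 (array([0.49775838, 0.25712326, 0.34851377]), [np.float64(0.04112075364611281), np.float64(0.04112075364611271)])
2 1 (array([0.46408605, 0.23354504, 0.21265831]), [np.float64(0.04133959787783694), np.float64(0.041339597877837045)])
2 2 (array([0.47348941, 0.29535301, 0.27580618]), [np.float64(0.0019871645236209626), np.float64(0.0019871645236208997)])
```

View pics/side0z.png

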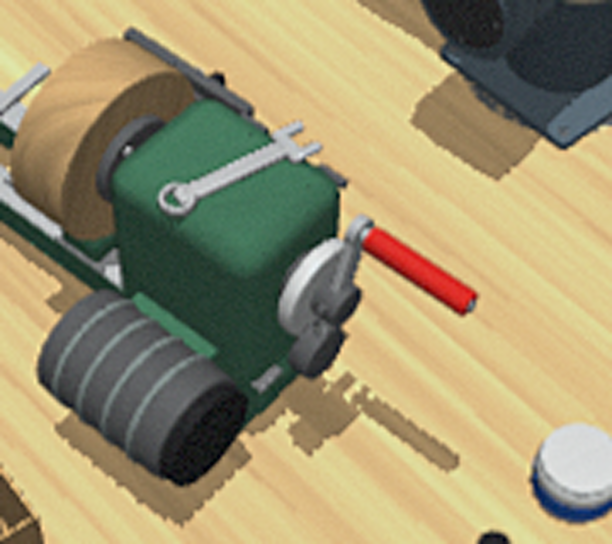

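View pics/top0z.png

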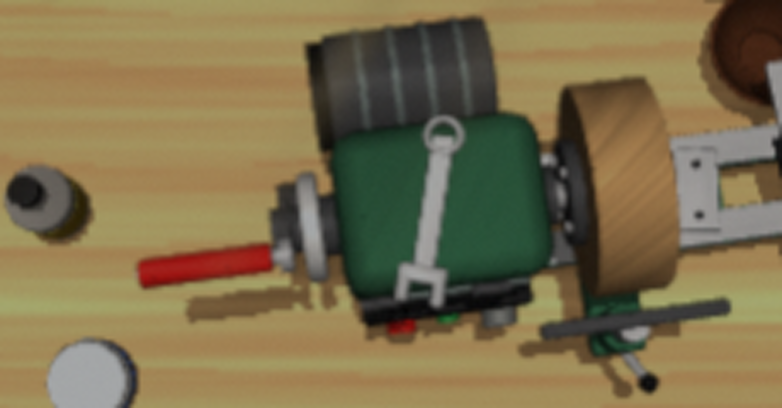

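```bash
python3 - <<'E'
from h import *
from scipy.spatial.transform import Rotation as Ro
s=arm.read_state(); q=s['orientation']; R=Ro.from_quat(q[[1,2,3,0]]).as_matrix(); print(R.round(3))
P={n:imaging.camera_params(n) for n in ['side','top','wrist']}
print('cam in tool',R.T@(P['wrist']['extrinsics'][:3,3]-s['tool_pos']))
z=lambda roi,x,y:(roi[0]+x/3.4,roi[1]+y/3.4)
S=(180,120);T=(140,130)
def t2(a,b): return tri([ray(P['side'],z(S,*a)),ray(P['top'],z(T,*b))])
print('disc',t2((316,282),(308,228)))
def plane(n,uv,zz):
    o,d=ray(P[n],uv); return (o+d*(zz-o[2])/d[2]).round(3)
print('sealer top', t2((492,538),(26,190)), 'tin', plane('top',(167,242),0.052), plane('side',(350,255),0.052))
print('spanner',plane('top',z(T,443,133),.275),plane('top',z(T,420,283),.275))
print('blank top edge', plane('top',z(T,610,85),.25),plane('top',z(T,640,290),.25))
E
```

```text
[[-0.     0.227 -0.974]
 [ 0.002 -0.974 -0.227]
 [-1.    -0.002 -0.   ]]
cam in tool [-0.1430939   0.00088492 -0.06805666]
disc (array([0.51545019, 0.1657888 , 0.2089042 ]), [np.float64(0.003484411920924922), np.float64(0.003484411920924995)])
sealer top (array([0.55284047, 0.41530562, 0.15036763]), [np.float64(0.001051019973313868), np.float64(0.0010510199733137246)]) tin [0.386 0.375 0.052] [0.394 0.38  0.052]
spanner [0.582 0.059 0.275] [0.464 0.078 0.275]
blank top edge [ 0.626 -0.078  0.25 ] [ 0.459 -0.099  0.25 ]
```

```bash
cat >> h.py <<'E'
from scipy.spatial.transform import Rotation as Ro
def pose():
    s=arm.read_state(); q=s['orientation']; return s['tool_pos'],Ro.from_quat(q[[1,2,3,0]]).as_matrix(),s
def Rl(deg): # tool down, z = -lathe y; lathe y = (-sin,cos)
    a=np.radians(deg); x=np.array([0,0,-1.]); y=np.array([np.cos(a),np.sin(a),0]); return np.c_[x,y,np.cross(x,y)]
def inc(p,R,p0=None,R0=None):
    if p0 is None: p0,R0,_=pose()
    return (R0.T@(np.asarray(p)-p0)*1000).round(1),np.degrees(Ro.from_matrix(R0.T@R).as_rotvec()).round(2)
E
python3 - <<'E'
from h import *
print(inc([.25,-.35,.42],Rl(7)@Ro.from_rotvec([np.radians(50),0,0]).as_matrix())); print(inc([.476,.26,.40],Rl(7)))
E
```

```text
(array([-189.4, -127.3, -164.1]), array([-33.89,  -0.04,   0.1 ]))
(array([-168.3, -670.1, -522.6]), array([-8.389e+01, -9.000e-02,  8.000e-02]))
```

>>> {"method": "arm_command", "body": {
  "increments": [
    [[-40, -5, -5, -4, 0, 0, 85], [-80, -15, -12, -10, 0, 0, 85], [-115, -35, -28, -16, 0, 0, 85], [-145, -65, -50, -22, 0, 0, 85], [-168, -96, -75, -28, 0, 0, 85]]
  ]
}}

```text
time_s: 0.57
tool_pos: [0.1658, -0.4098, 0.3947]
orientation: [-0.25, -0.662, -0.249, 0.662]
wrist_force: [0.9, -0.2, -0.4]
finger_gap: 0.0851
```

```bash
python3 - <<'E'
from h import *
p,R,s=pose();print(p,s['time_s'],s['joint_pos'].round(2),s['wrist_force']);print(inc([.476,.26,.40],Rl(7)))
E
```

```text
[ 0.16582244 -0.40976448  0.39473071] 0.5667 [-1.34 -0.06  0.33  1.96 -0.    1.08] [ 0.86673051 -0.2100127  -0.42030263]
(array([  -6.2, -298.4, -675.1]), array([-5.57e+01,  8.00e-02, -5.00e-02]))
```

>>> {"method": "arm_command", "body": {
  "increments": [
    [[0, -15, -34, -3, 0, 0, 85], [0, -30, -68, -6, 0, 0, 85], [-1, -45, -102, -9, 0, 0, 85], [-2, -60, -136, -12, 0, 0, 85], [-2, -75, -170, -15, 0, 0, 85]]
  ]
}}

```text
time_s: 0.98
tool_pos: [0.2449, -0.2402, 0.395]
orientation: [0.333, 0.624, 0.333, -0.624]
wrist_force: [1.1, -0.7, -0.4]
finger_gap: 0.0853
```

```bash
python3 - <<'E'
from h import *
p,R,s=pose();print(p,s['time_s'],s['joint_pos'].round(2),s['wrist_force']);print(inc([.476,.26,.40],Rl(7)))
E
```

```text
[ 0.24492289 -0.24022512  0.39502096] 0.9833 [-0.97 -0.3   0.13  2.    0.    1.19] [ 1.14528472 -0.74559455 -0.36406146]
(array([  -5. ,  -86.2, -544.2]), array([-4.08e+01,  1.00e-02, -3.00e-02]))
```

>>> {"method": "arm_command", "body": {
  "increments": [
    [[-1, -6, -38, -3, 0, 0, 85], [-2, -12, -76, -6, 0, 0, 85], [-3, -18, -114, -9, 0, 0, 85], [-4, -24, -152, -12, 0, 0, 85], [-5, -30, -190, -15, 0, 0, 85]]
  ]
}}

```text
time_s: 1.4
tool_pos: [0.3259, -0.0656, 0.4]
orientation: [0.412, 0.575, 0.412, -0.575]
wrist_force: [1.5, -1.0, 0.3]
finger_gap: 0.0852
```

```bash
python3 - <<'E'
from h import *
p,R,s=pose();print(p,s['time_s'],s['joint_pos'].round(2),s['wrist_force']);print(inc([.476,.26,.40],Rl(7)))
E
```

```text
[ 0.32586828 -0.06556854  0.4000181 ] 1.4 [-0.4  -0.32  0.13  2.01 -0.    1.5 ] [ 1.46200334 -1.04903975  0.28644693]
(array([   0. ,   37.4, -356.6]), array([-2.576e+01,  1.000e-02, -4.000e-02]))
```

>>> {"method": "arm_command", "body": {
  "increments": [
    [[0, 4, -38, -3, 0, 0, 85], [0, 8, -76, -6, 0, 0, 85], [0, 12, -114, -9, 0, 0, 85], [0, 16, -152, -12, 0, 0, 85], [0, 20, -190, -15, 0, 0, 85]]
  ]
}}

```text
time_s: 1.82
tool_pos: [0.4063, 0.108, 0.3998]
orientation: [-0.484, -0.516, -0.484, 0.516]
wrist_force: [1.1, -0.8, 0.5]
finger_gap: 0.0855
```

```bash
python3 - <<'E'
from h import *
p,R,s=pose();print(p,s['time_s'],s['joint_pos'].round(2),s['wrist_force']);print(inc([.476,.26,.40],Rl(7)))
E
```

```text
[0.40633727 0.1079988  0.39981344] 1.8167 [ 0.1  -0.1   0.3   1.97 -0.    1.74] [ 1.09838588 -0.84595696  0.47945685]
(array([  -0.2,   59.7, -156.2]), array([-1.07e+01,  1.00e-02, -1.00e-02]))
```

>>> {"method": "arm_command", "body": {
  "increments": [
    [[0, 13, -36, -3, 0, 0, 85], [0, 26, -72, -6, 0, 0, 85], [0, 40, -108, -9, 0, 0, 85], [0, 54, -144, -10.7, 0, 0, 85], [0, 60, -156, -10.7, 0, 0, 85]]
  ]
}}

```text
time_s: 2.23
tool_pos: [0.4777, 0.2619, 0.3971]
orientation: [0.529, 0.468, 0.531, -0.469]
wrist_force: [-1.0, -1.0, -1.1]
finger_gap: 0.0852
```

>>> {"method": "arm_command", "body": {
  "increments": [
    [[0, 0, 0, 0, 0, 0, 85], [0, 0, 0, 0, 0, 0, 85], [0, 0, 0, 0, 0, 0, 85]]
  ]
}}

```text
time_s: 2.48
tool_pos: [0.4762, 0.2568, 0.4001]
orientation: [0.529, 0.469, 0.529, -0.47]
wrist_force: [0.4, 0.2, 1.5]
finger_gap: 0.0849
```

```bash
python3 - <<'E'
from h import *
p,R,s=pose();print(p,s['time_s'],s['joint_pos'].round(2),s['wrist_force']);print(inc([.476,.26,.40],Rl(7)))
P=imaging.camera_params('wrist'); np.save('w1.npy',P['extrinsics']); im=imaging.capture('wrist'); cv2.imwrite('pics/w1.png',im)
im=imaging.capture('side'); cv2.imwrite('pics/s1.png',im)
print(redends(cv2.imread('pics/w1.png')))
E
```

```text
[0.476225   0.25675021 0.4001303 ] 2.4833 [ 0.37  0.22  0.65  1.99 -0.    1.82] [0.38848428 0.17075353 1.49035236]
(array([ 0.1,  0.2, -3.3]), array([-0.21,  0.03,  0.03]))
(array([258.75104682, 199.55234107]), array([259.02234643, 142.95696408]), array([258.48512295, 255.02629387]), [[246, 143, 26, 113, 2627], [214, 256, 6, 16, 80], [246, 150, 1, 1, 1]])
```

View pics/w1.png

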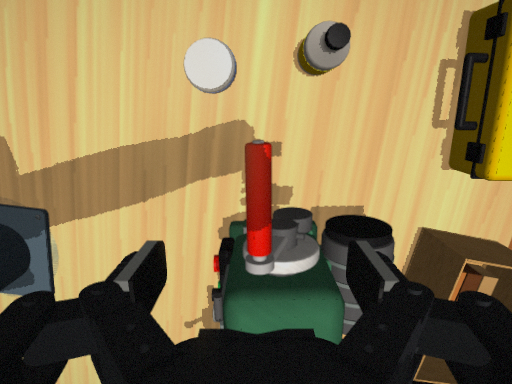

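View pics/s1.png

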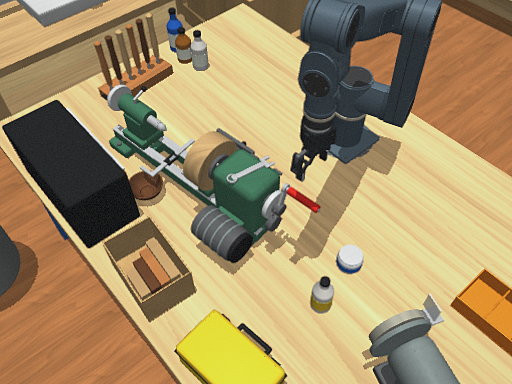

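The wrist view shows the handle running vertically at (259,143)-(258,255), well aligned with the tool. I'll triangulate from all three views.

```bash
python3 - <<'E'
from h import *
P={n:imaging.camera_params(n) for n in ['side','top','wrist']}; P['wrist']['extrinsics']=np.load('w1.npy')
o,r1=tri([ray(P['side'],(317.6,209.1)),ray(P['top'],(180.8,210.1)),ray(P['wrist'],(259,143))])
i,r2=tri([ray(P['side'],(288.1,189.3)),ray(P['top'],(218.8,205.3)),ray(P['wrist'],(258.5,255))])
print(o,r1,i,r2,np.linalg.norm(o-i)); m=(o+i)/2; d=(o-i)/np.linalg.norm(o-i); print(m,d,np.degrees(np.arctan2(-d[0],d[1])))
g=m+d*0.014; g[2]=m[2]-0.019; print('tcp goal',g,inc(g,Rl(7)))
for t in (0,1): print(proj(P['wrist'],[o,i][t]))
E
```

```text
[0.47409839 0.29505982 0.2761906 ] [np.float64(0.0014672884210422863), np.float64(0.0024439571617104403), np.float64(0.0009933835968011998)] [0.48698488 0.19324526 0.27942836] [np.float64(0.002967424347713589), np.float64(0.00380792962647833), np.float64(0.002932339791732659)] 0.10267789061203354
[0.48054164 0.24415254 0.27780948] [-0.125504    0.99159185 -0.03153318] 7.213468087795103
tcp goal [0.47878458 0.25803482 0.25880948] (array([142.1,   2.6,  -1.4]), array([-0.27,  0.  , -0.06]))
[258.21668014 142.15333472]
[259.01215556 251.8915303 ]
```

>>> {"method": "arm_command", "body": {
  "increments": [
    [[30, 3, -1, 0, 0, 0, 85], [60, 3, -2, 0, 0, 0, 85], [90, 3, -2, 0, 0, 0, 85], [118, 3, -2, 0, 0, 0, 85], [141, 3, -2, 0, 0, 0, 85]]
  ]
}}

```text
time_s: 3.0
tool_pos: [0.4784, 0.2583, 0.2575]
orientation: [0.528, 0.47, 0.528, -0.47]
wrist_force: [-0.1, 0.1, 0.3]
finger_gap: 0.0854
```

>>> {"method": "arm_command", "body": {
  "increments": [
    [[0, 0, 0, 0, 0, 0, 85], [0, 0, 0, 0, 0, 0, 85], [0, 0, 0, 0, 0, 0, 85]]
  ]
}}

```text
time_s: 3.25
tool_pos: [0.4799, 0.2594, 0.2614]
orientation: [0.529, 0.471, 0.528, -0.469]
wrist_force: [0.5, -0.1, -0.1]
finger_gap: 0.0852
```

```bash
python3 - <<'E'
from h import *
p,R,s=pose();print(p,s['time_s'],s['joint_pos'].round(2),s['wrist_force'],s['torque'],R.round(3))
im=imaging.capture('wrist'); cv2.imwrite('pics/w2.png',im)
E
```

```text
[0.47985287 0.25935157 0.26135892] 3.25 [ 0.37  0.11  0.22  1.68 -0.    1.83] [ 0.47784048 -0.08396359 -0.12264749] [ 0.02763661 -0.00294278 -0.0557088 ] [[ 0.003  0.993  0.118]
 [ 0.001  0.118 -0.993]
 [-1.     0.003 -0.001]]
```

View pics/w2.png

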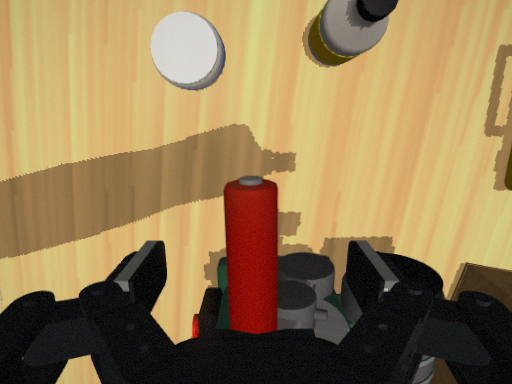

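The handle sits centred between the pads at column 251. I'm closing the fingers now.

>>> {"method": "arm_command", "body": {
  "increments": [
    [[0, 0, 0, 0, 0, 0, 40], [0, 0, 0, 0, 0, 0, 24], [0, 0, 0, 0, 0, 0, 15], [0, 0, 0, 0, 0, 0, 5], [0, 0, 0, 0, 0, 0, 5]]
  ]
}}

```text
time_s: 3.72
tool_pos: [0.4788, 0.2599, 0.2593]
orientation: [0.529, 0.469, 0.529, -0.47]
wrist_force: [-14.1, -1.6, 1.0]
finger_gap: 0.0251
```

>>> {"method": "arm_command", "body": {
  "increments": [
    [[0, 0, 0, 0, 0, 0, 5], [0, 0, 0, 0, 0, 0, 5], [0, 0, 0, 0, 0, 0, 5], [0, 0, 0, 0, 0, 0, 5]]
  ]
}}

```text
time_s: 4.05
tool_pos: [0.4786, 0.2598, 0.2595]
orientation: [0.529, 0.469, 0.529, -0.469]
wrist_force: [-5.3, -0.2, 5.4]
finger_gap: 0.0223
```

```bash
python3 - <<'E'
from h import *
p,R,s=pose();print(p,s['time_s'],s['wrist_force'],s['torque'],s['finger_gap'])
im=imaging.capture('wrist'); cv2.imwrite('pics/w3.png',im)
p,R,s=pose();print(p,s['time_s'],s['wrist_force'],s['torque'],s['finger_gap'])
E
```

```text
[0.47855972 0.25981911 0.25950365] 4.05 [-5.30990533 -0.18713306  5.37179068] [-0.11529605  0.9665348   0.17146366] 0.022292669140066442
[0.47856917 0.25984124 0.25953288] 4.1 [-5.8668303  -1.89442563  5.81496801] [-0.10232085  1.06712827  0.19354006] 0.022219480329527936
```

View pics/w3.png

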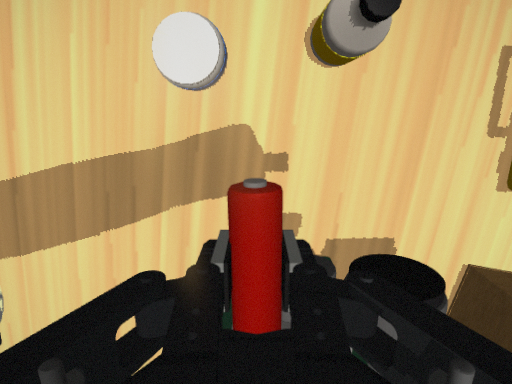

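```bash
cat > step.py <<'E'
import sys,json,os
from h import *
# usage: step.py th_next_end_deg cx cz   ; cmd state: theta, centre offset (mm)
st=json.load(open('st.json')) if os.path.exists('st.json') else dict(th=-18.3,cx=0,cz=0,log=[])
a=np.radians(7.0); L=np.array([[np.cos(a),np.sin(a),0],[-np.sin(a),np.cos(a),0],[0,0,1]])
def pos(th,cx,cz): t=np.radians(th); return np.array([cx+75*np.sin(t),cz+75*np.cos(t)])
p,R,s=pose(); pl=L@p*1000; f=L@s['wrist_force']
if not st['log']:
    st['C']=list(pl[[0,2]]-75*np.array([np.sin(np.radians(-18.3)),np.cos(np.radians(-18.3))]))
d=pl[[0,2]]-np.array(st['C']); 
if len(sys.argv)>4 or not st['log'] or abs(st['log'][-1]['t']-s['time_s'])>1e-6:
    st['log'].append(dict(t=s['time_s'],th=st['th'],x=pl[0],y=pl[1],z=pl[2],f=list(f),m=list(L@s['torque'])))
X=np.array([[l['x'],l['z']] for l in st['log']])
from scipy.optimize import least_squares
c=np.array(st['C'])
if len(X)>3: c=least_squares(lambda c:np.linalg.norm(X-c,axis=1)-75,c).x
d=X[-1]-c; th=np.arctan2(d[0],d[1]); u=np.array([np.sin(th),np.cos(th)]); t=np.array([np.cos(th),-np.sin(th)])
F=np.array([f[0],f[2]])
print('t',round(s['time_s'],2),'cmd th',st['th'],'meas th',np.degrees(th).round(1),'r',np.linalg.norm(d).round(1),'fitC-C',(c-st['C']).round(1),'F',f.round(1),'rad',(F@u).round(1),'tan',(F@t).round(1),'gap',round(s['finger_gap'],4))
if len(sys.argv)>1:
    e=float(sys.argv[1]); cx=float(sys.argv[2]) if len(sys.argv)>2 else st['cx']; cz=float(sys.argv[3]) if len(sys.argv)>3 else st['cz']
    p0=pos(st['th'],st['cx'],st['cz'])
    print([[round(-(q-p0)[1],1),round((q-p0)[0],1),0,0,0,0,5] for k in range(1,6) for q in [pos(st['th']+(e-st['th'])*k/5,st['cx']+(cx-st['cx'])*k/5,st['cz']+(cz-st['cz'])*k/5)]])
    st.update(th=e,cx=cx,cz=cz)
json.dump(st,open('st.json','w'))
E
python3 step.py 1.7
```

```text
t 4.1 cmd th -18.3 meas th -18.3 r 75.0 fitC-C [0. 0.] F [-6.1 -1.2  5.8] rad 7.4 tan -3.9 gap 0.0222
[[np.float64(-1.5), np.float64(5.0), 0, 0, 0, 0, 5], [np.float64(-2.6), np.float64(10.1), 0, 0, 0, 0, 5], [np.float64(-3.3), np.float64(15.3), 0, 0, 0, 0, 5], [np.float64(-3.7), np.float64(20.5), 0, 0, 0, 0, 5], [np.float64(-3.8), np.float64(25.8), 0, 0, 0, 0, 5]]
```

>>> {"method": "arm_command", "body": {
  "increments": [
    [[-1.5, 5.0, 0, 0, 0, 0, 5], [-2.6, 10.1, 0, 0, 0, 0, 5], [-3.3, 15.3, 0, 0, 0, 0, 5], [-3.7, 20.5, 0, 0, 0, 0, 5], [-3.8, 25.8, 0, 0, 0, 0, 5]]
  ]
}}

```text
time_s: 4.52
tool_pos: [0.5059, 0.2635, 0.2638]
orientation: [0.529, 0.47, 0.529, -0.468]
wrist_force: [-2.1, 1.0, 3.8]
finger_gap: 0.0223
```

```bash
python3 step.py 21.7
```

```text
t 4.52 cmd th 1.7 meas th 3.0 r 75.6 fitC-C [0. 0.] F [-2.   1.2  3.8] rad 3.7 tan -2.2 gap 0.0223
[[np.float64(0.3), np.float64(5.2), 0, 0, 0, 0, 5], [np.float64(1.0), np.float64(10.4), 0, 0, 0, 0, 5], [np.float64(2.1), np.float64(15.5), 0, 0, 0, 0, 5], [np.float64(3.5), np.float64(20.6), 0, 0, 0, 0, 5], [np.float64(5.3), np.float64(25.5), 0, 0, 0, 0, 5]]
```

Forces are gentle, so I'll continue.

>>> {"method": "arm_command", "body": {
  "increments": [
    [[0.3, 5.2, 0, 0, 0, 0, 5], [1.0, 10.4, 0, 0, 0, 0, 5], [2.1, 15.5, 0, 0, 0, 0, 5], [3.5, 20.6, 0, 0, 0, 0, 5], [5.3, 25.5, 0, 0, 0, 0, 5]]
  ]
}}

```text
time_s: 4.93
tool_pos: [0.5319, 0.267, 0.2582]
orientation: [0.529, 0.471, 0.529, -0.468]
wrist_force: [-0.6, 3.6, 5.3]
finger_gap: 0.0219
```

```bash
python3 step.py 41.7
```

```text
t 4.93 cmd th 21.7 meas th 23.4 r 76.1 fitC-C [0. 0.] F [-0.2  3.6  5.3] rad 4.7 tan -2.3 gap 0.0219
[[np.float64(2.1), np.float64(4.8), 0, 0, 0, 0, 5], [np.float64(4.5), np.float64(9.4), 0, 0, 0, 0, 5], [np.float64(7.3), np.float64(13.9), 0, 0, 0, 0, 5], [np.float64(10.3), np.float64(18.1), 0, 0, 0, 0, 5], [np.float64(13.7), np.float64(22.2), 0, 0, 0, 0, 5]]
```

>>> {"method": "arm_command", "body": {
  "increments": [
    [[2.1, 4.8, 0, 0, 0, 0, 5], [4.5, 9.4, 0, 0, 0, 0, 5], [7.3, 13.9, 0, 0, 0, 0, 5], [10.3, 18.1, 0, 0, 0, 0, 5], [13.7, 22.2, 0, 0, 0, 0, 5]]
  ]
}}

```text
time_s: 5.35
tool_pos: [0.5539, 0.2699, 0.244]
orientation: [0.529, 0.471, 0.529, -0.468]
wrist_force: [1.6, 5.0, 4.1]
finger_gap: 0.0219
```

```bash
python3 step.py 61.7
```

```text
t 5.35 cmd th 41.7 meas th 42.7 r 75.0 fitC-C [1.6 0.5] F [2.2 4.8 4.1] rad 4.5 tan -1.2 gap 0.0219
[[np.float64(3.6), np.float64(3.8), 0, 0, 0, 0, 5], [np.float64(7.5), np.float64(7.3), 0, 0, 0, 0, 5], [np.float64(11.6), np.float64(10.6), 0, 0, 0, 0, 5], [np.float64(15.9), np.float64(13.5), 0, 0, 0, 0, 5], [np.float64(20.4), np.float64(16.1), 0, 0, 0, 0, 5]]
```

>>> {"method": "arm_command", "body": {
  "increments": [
    [[3.6, 3.8, 0, 0, 0, 0, 5], [7.5, 7.3, 0, 0, 0, 0, 5], [11.6, 10.6, -0.2, 0, 0, 0, 5], [15.9, 13.5, -0.4, 0, 0, 0, 5], [20.4, 16.1, -0.5, 0, 0, 0, 5]]
  ]
}}

```text
time_s: 5.77
tool_pos: [0.5698, 0.272, 0.2227]
orientation: [0.529, 0.47, 0.529, -0.468]
wrist_force: [3.1, 5.1, 2.8]
finger_gap: 0.0227
```

```bash
python3 step.py 81.7
```

```text
t 5.77 cmd th 61.7 meas th 63.2 r 75.0 fitC-C [1.5 0.5] F [3.7 4.7 2.8] rad 4.6 tan -0.8 gap 0.0227
[[np.float64(4.7), np.float64(2.3), 0, 0, 0, 0, 5], [np.float64(9.5), np.float64(4.3), 0, 0, 0, 0, 5], [np.float64(14.5), np.float64(5.9), 0, 0, 0, 0, 5], [np.float64(19.6), np.float64(7.2), 0, 0, 0, 0, 5], [np.float64(24.7), np.float64(8.2), 0, 0, 0, 0, 5]]
```

>>> {"method": "arm_command", "body": {
  "increments": [
    [[4.7, 2.3, -0.1, 0, 0, 0, 5], [9.5, 4.3, -0.2, 0, 0, 0, 5], [14.5, 5.9, -0.3, 0, 0, 0, 5], [19.6, 7.2, -0.4, 0, 0, 0, 5], [24.7, 8.2, -0.5, 0, 0, 0, 5]]
  ]
}}

```text
time_s: 6.18
tool_pos: [0.5772, 0.273, 0.1976]
orientation: [0.529, 0.47, 0.529, -0.469]
wrist_force: [1.8, 4.0, 1.2]
finger_gap: 0.0218
```

```bash
python3 step.py 101.7
```

```text
t 6.18 cmd th 81.7 meas th 83.3 r 75.0 fitC-C [1.5 0.6] F [2.3 3.8 1.2] rad 2.4 tan -0.9 gap 0.0218
[[np.float64(5.2), np.float64(0.6), 0, 0, 0, 0, 5], [np.float64(10.4), np.float64(0.8), 0, 0, 0, 0, 5], [np.float64(15.7), np.float64(0.6), 0, 0, 0, 0, 5], [np.float64(20.9), np.float64(0.1), 0, 0, 0, 0, 5], [np.float64(26.0), np.float64(-0.8), 0, 0, 0, 0, 5]]
```

>>> {"method": "arm_command", "body": {
  "increments": [
    [[5.2, 0.6, 0, 0, 0, 0, 5], [10.4, 0.8, 0, 0, 0, 0, 5], [15.7, 0.6, 0, 0, 0, 0, 5], [20.9, 0.1, 0, 0, 0, 0, 5], [26.0, -0.8, 0, 0, 0, 0, 5]]
  ]
}}

```text
time_s: 6.6
tool_pos: [0.5757, 0.2728, 0.1717]
orientation: [0.529, 0.47, 0.529, -0.469]
wrist_force: [1.2, 5.1, 1.5]
finger_gap: 0.0222
```

```bash
python3 step.py 121.7
```

```text
t 6.6 cmd th 101.7 meas th 103.3 r 75.0 fitC-C [1.5 0.6] F [1.8 4.9 1.5] rad 1.4 tan -1.9 gap 0.0222
[[np.float64(5.1), np.float64(-1.2), 0, 0, 0, 0, 5], [np.float64(10.1), np.float64(-2.8), 0, 0, 0, 0, 5], [np.float64(14.9), np.float64(-4.8), 0, 0, 0, 0, 5], [np.float64(19.7), np.float64(-7.0), 0, 0, 0, 0, 5], [np.float64(24.2), np.float64(-9.6), 0, 0, 0, 0, 5]]
```

>>> {"method": "arm_command", "body": {
  "increments": [
    [[5.1, -1.2, 0, 0, 0, 0, 5], [10.1, -2.8, 0, 0, 0, 0, 5], [14.9, -4.8, -0.2, 0, 0, 0, 5], [19.7, -7.0, -0.3, 0, 0, 0, 5], [24.2, -9.6, -0.4, 0, 0, 0, 5]]
  ]
}}

```text
time_s: 7.02
tool_pos: [0.5658, 0.2715, 0.1481]
orientation: [0.529, 0.469, 0.529, -0.469]
wrist_force: [1.1, 3.7, 3.7]
finger_gap: 0.0221
```

```bash
python3 step.py 141.7
```

```text
t 7.02 cmd th 121.7 meas th 123.0 r 75.0 fitC-C [1.5 0.6] F [1.6 3.5 3.7] rad -0.7 tan -3.9 gap 0.0221
[[np.float64(4.4), np.float64(-2.9), 0, 0, 0, 0, 5], [np.float64(8.5), np.float64(-6.1), 0, 0, 0, 0, 5], [np.float64(12.4), np.float64(-9.6), 0, 0, 0, 0, 5], [np.float64(16.1), np.float64(-13.3), 0, 0, 0, 0, 5], [np.float64(19.4), np.float64(-17.3), 0, 0, 0, 0, 5]]
```

>>> {"method": "arm_command", "body": {
  "increments": [
    [[4.4, -2.9, 0, 0, 0, 0, 5], [8.5, -6.1, 0, 0, 0, 0, 5], [12.4, -9.6, 0, 0, 0, 0, 5], [16.1, -13.3, 0, 0, 0, 0, 5], [19.4, -17.3, 0, 0, 0, 0, 5]]
  ]
}}

```text
time_s: 7.43
tool_pos: [0.5488, 0.2692, 0.1294]
orientation: [0.529, 0.47, 0.528, -0.469]
wrist_force: [1.3, 2.3, 5.9]
finger_gap: 0.0224
```

```bash
python3 step.py 161.7
```

```text
t 7.43 cmd th 141.7 meas th 142.4 r 75.0 fitC-C [1.5 0.6] F [1.6 2.1 5.9] rad -3.7 tan -4.9 gap 0.0224
[[np.float64(3.1), np.float64(-4.2), 0, 0, 0, 0, 5], [np.float64(5.9), np.float64(-8.6), 0, 0, 0, 0, 5], [np.float64(8.4), np.float64(-13.3), 0, 0, 0, 0, 5], [np.float64(10.5), np.float64(-18.0), 0, 0, 0, 0, 5], [np.float64(12.3), np.float64(-22.9), 0, 0, 0, 0, 5]]
```

>>> {"method": "arm_command", "body": {
  "increments": [
    [[3.1, -4.2, 0, 0, 0, 0, 5], [5.9, -8.6, 0, 0, 0, 0, 5], [8.4, -13.3, 0, 0, 0, 0, 5], [10.5, -18.0, 0, 0, 0, 0, 5], [12.3, -22.9, 0, 0, 0, 0, 5]]
  ]
}}

```text
time_s: 7.85
tool_pos: [0.5277, 0.2664, 0.118]
orientation: [0.53, 0.471, 0.527, -0.468]
wrist_force: [3.8, 2.1, 6.8]
finger_gap: 0.0221
```

```bash
python3 step.py 181.7; python3 -c "
import cv2
from cell import imaging
cv2.imwrite('pics/s4.png',imaging.capture('side'))"
```

```text
t 7.85 cmd th 161.7 meas th 160.9 r 75.0 fitC-C [1.5 0.5] F [4.  1.6 6.8] rad -5.1 tan -6.0 gap 0.0221
[[np.float64(1.5), np.float64(-5.0), 0, 0, 0, 0, 5], [np.float64(2.6), np.float64(-10.1), 0, 0, 0, 0, 5], [np.float64(3.3), np.float64(-15.3), 0, 0, 0, 0, 5], [np.float64(3.7), np.float64(-20.5), 0, 0, 0, 0, 5], [np.float64(3.8), np.float64(-25.8), 0, 0, 0, 0, 5]]
```

View pics/s4.png

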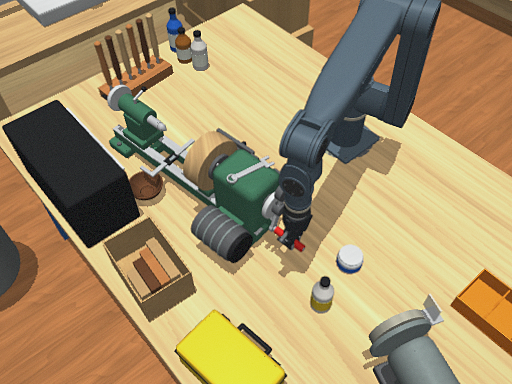

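The side view shows the handle near the bottom, held by the gripper, with the wrist clear of the crank and headstock. I'll continue.

>>> {"method": "arm_command", "body": {
  "increments": [
    [[1.5, -5.0, 0, 0, 0, 0, 5], [2.6, -10.1, 0, 0, 0, 0, 5], [3.3, -15.3, 0, 0, 0, 0, 5], [3.7, -20.5, 0, 0, 0, 0, 5], [3.8, -25.8, 0, 0, 0, 0, 5]]
  ]
}}

```text
time_s: 8.32
tool_pos: [0.5031, 0.2631, 0.1139]
orientation: [0.53, 0.471, 0.527, -0.468]
wrist_force: [6.8, 2.2, 3.9]
finger_gap: 0.022
```

```bash
python3 step.py 201.7
```

```text
t 8.32 cmd th 181.7 meas th -179.7 r 75.0 fitC-C [1.5 0.5] F [7.  1.4 3.9] rad -4.0 tan -7.0 gap 0.022
[[np.float64(-0.3), np.float64(-5.2), 0, 0, 0, 0, 5], [np.float64(-1.0), np.float64(-10.4), 0, 0, 0, 0, 5], [np.float64(-2.1), np.float64(-15.5), 0, 0, 0, 0, 5], [np.float64(-3.5), np.float64(-20.6), 0, 0, 0, 0, 5], [np.float64(-5.3), np.float64(-25.5), 0, 0, 0, 0, 5]]
```

>>> {"method": "arm_command", "body": {
  "increments": [
    [[-0.3, -5.2, 0, 0, 0, 0, 5], [-1.0, -10.4, 0, 0, 0, 0, 5], [-2.1, -15.5, 0, 0, 0, 0, 5], [-3.5, -20.6, 0, 0, 0, 0, 5], [-5.3, -25.5, 0, 0, 0, 0, 5]]
  ]
}}

```text
time_s: 8.73
tool_pos: [0.4779, 0.2597, 0.1184]
orientation: [0.531, 0.471, 0.526, -0.469]
wrist_force: [9.0, 2.4, -0.2]
finger_gap: 0.0223
```

```bash
python3 step.py 221.7
```

```text
t 8.73 cmd th 201.7 meas th -159.9 r 75.0 fitC-C [1.5 0.5] F [ 9.3  1.3 -0.2] rad -3.0 tan -8.8 gap 0.0223
[[np.float64(-2.1), np.float64(-4.8), 0, 0, 0, 0, 5], [np.float64(-4.5), np.float64(-9.4), 0, 0, 0, 0, 5], [np.float64(-7.3), np.float64(-13.9), 0, 0, 0, 0, 5], [np.float64(-10.3), np.float64(-18.1), 0, 0, 0, 0, 5], [np.float64(-13.7), np.float64(-22.2), 0, 0, 0, 0, 5]]
```

>>> {"method": "arm_command", "body": {
  "increments": [
    [[-2.1, -4.8, 0, 0, 0, 0, 5], [-4.5, -9.4, 0, 0, 0, 0, 5], [-7.3, -13.9, 0, 0, 0, 0, 5], [-10.3, -18.1, 0, 0, 0, 0, 5], [-13.7, -22.2, 0, 0, 0, 0, 5]]
  ]
}}

```text
time_s: 9.15
tool_pos: [0.4557, 0.2567, 0.1314]
orientation: [0.531, 0.47, 0.526, -0.469]
wrist_force: [10.0, 1.5, -3.1]
finger_gap: 0.0222
```

```bash
python3 step.py 241.7
```

```text
t 9.15 cmd th 221.7 meas th -140.1 r 75.0 fitC-C [1.5 0.6] F [10.1  0.3 -3.1] rad -4.1 tan -9.7 gap 0.0222
[[np.float64(-3.6), np.float64(-3.8), 0, 0, 0, 0, 5], [np.float64(-7.5), np.float64(-7.3), 0, 0, 0, 0, 5], [np.float64(-11.6), np.float64(-10.6), 0, 0, 0, 0, 5], [np.float64(-15.9), np.float64(-13.5), 0, 0, 0, 0, 5], [np.float64(-20.4), np.float64(-16.1), 0, 0, 0, 0, 5]]
```

>>> {"method": "arm_command", "body": {
  "increments": [
    [[-3.6, -3.8, 0, 0, 0, 0, 5], [-7.5, -7.3, 0, 0, 0, 0, 5], [-11.6, -10.6, 0, 0, 0, 0, 5], [-15.9, -13.5, 0, 0, 0, 0, 5], [-20.4, -16.1, 0, 0, 0, 0, 5]]
  ]
}}

```text
time_s: 9.57
tool_pos: [0.4393, 0.2545, 0.151]
orientation: [0.53, 0.47, 0.527, -0.47]
wrist_force: [8.0, 1.4, -4.7]
finger_gap: 0.0222
```

```bash
python3 step.py 261.7
```

```text
t 9.57 cmd th 241.7 meas th -120.3 r 75.0 fitC-C [1.5 0.6] F [ 8.1  0.4 -4.7] rad -4.6 tan -8.2 gap 0.0222
[[np.float64(-4.7), np.float64(-2.3), 0, 0, 0, 0, 5], [np.float64(-9.5), np.float64(-4.3), 0, 0, 0, 0, 5], [np.float64(-14.5), np.float64(-5.9), 0, 0, 0, 0, 5], [np.float64(-19.6), np.float64(-7.2), 0, 0, 0, 0, 5], [np.float64(-24.7), np.float64(-8.2), 0, 0, 0, 0, 5]]
```

>>> {"method": "arm_command", "body": {
  "increments": [
    [[-4.7, -2.3, 0, 0, 0, 0, 5], [-9.5, -4.3, 0, 0, 0, 0, 5], [-14.5, -5.9, 0, 0, 0, 0, 5], [-19.6, -7.2, 0, 0, 0, 0, 5], [-24.7, -8.2, 0, 0, 0, 0, 5]]
  ]
}}

```text
time_s: 9.98
tool_pos: [0.4303, 0.2533, 0.1747]
orientation: [0.53, 0.469, 0.527, -0.471]
wrist_force: [8.4, 1.2, -6.2]
finger_gap: 0.0222
```

```bash
python3 step.py 281.7
```

```text
t 9.98 cmd th 261.7 meas th -100.9 r 75.1 fitC-C [1.5 0.6] F [ 8.5  0.2 -6.2] rad -7.1 tan -7.7 gap 0.0222
[[np.float64(-5.2), np.float64(-0.6), 0, 0, 0, 0, 5], [np.float64(-10.4), np.float64(-0.8), 0, 0, 0, 0, 5], [np.float64(-15.7), np.float64(-0.6), 0, 0, 0, 0, 5], [np.float64(-20.9), np.float64(-0.1), 0, 0, 0, 0, 5], [np.float64(-26.0), np.float64(0.8), 0, 0, 0, 0, 5]]
```

>>> {"method": "arm_command", "body": {
  "increments": [
    [[-5.2, -0.6, 0, 0, 0, 0, 5], [-10.4, -0.8, 0, 0, 0, 0, 5], [-15.7, -0.6, 0, 0, 0, 0, 5], [-20.9, -0.1, 0, 0, 0, 0, 5], [-26.0, 0.8, 0, 0, 0, 0, 5]]
  ]
}}

```text
time_s: 10.4
tool_pos: [0.4297, 0.2532, 0.1996]
orientation: [0.529, 0.468, 0.528, -0.472]
wrist_force: [6.5, 0.2, -7.8]
finger_gap: 0.0223
```

```bash
python3 step.py 301.7
```

```text
t 10.4 cmd th 281.7 meas th -81.8 r 75.1 fitC-C [1.5 0.6] F [ 6.5 -0.6 -7.8] rad -7.5 tan -6.8 gap 0.0223
[[np.float64(-5.1), np.float64(1.2), 0, 0, 0, 0, 5], [np.float64(-10.1), np.float64(2.8), 0, 0, 0, 0, 5], [np.float64(-14.9), np.float64(4.8), 0, 0, 0, 0, 5], [np.float64(-19.7), np.float64(7.0), 0, 0, 0, 0, 5], [np.float64(-24.2), np.float64(9.6), 0, 0, 0, 0, 5]]
```

>>> {"method": "arm_command", "body": {
  "increments": [
    [[-5.1, 1.2, 0, 0, 0, 0, 5], [-10.1, 2.8, 0, 0, 0, 0, 5], [-14.9, 4.8, 0, 0, 0, 0, 5], [-19.7, 7.0, 0, 0, 0, 0, 5], [-24.2, 9.6, 0, 0, 0, 0, 5]]
  ]
}}

```text
time_s: 10.82
tool_pos: [0.4389, 0.2545, 0.2264]
orientation: [0.529, 0.468, 0.528, -0.471]
wrist_force: [4.0, -3.5, -8.3]
finger_gap: 0.0224
```

```bash
python3 step.py 321.7
```

```text
t 10.82 cmd th 301.7 meas th -60.0 r 75.1 fitC-C [1.5 0.6] F [ 3.5 -4.  -8.3] rad -7.2 tan -5.5 gap 0.0224
[[np.float64(-4.4), np.float64(2.9), 0, 0, 0, 0, 5], [np.float64(-8.5), np.float64(6.1), 0, 0, 0, 0, 5], [np.float64(-12.4), np.float64(9.6), 0, 0, 0, 0, 5], [np.float64(-16.1), np.float64(13.3), 0, 0, 0, 0, 5], [np.float64(-19.4), np.float64(17.3), 0, 0, 0, 0, 5]]
```

>>> {"method": "arm_command", "body": {
  "increments": [
    [[-4.4, 2.9, 0, 0, 0, 0, 5], [-8.5, 6.1, 0, 0, 0, 0, 5], [-12.4, 9.6, 0, 0, 0, 0, 5], [-16.1, 13.3, 0, 0, 0, 0, 5], [-19.4, 17.3, 0, 0, 0, 0, 5]]
  ]
}}

```text
time_s: 11.23
tool_pos: [0.4554, 0.2567, 0.2463]
orientation: [0.529, 0.468, 0.529, -0.472]
wrist_force: [0.3, -4.2, -7.2]
finger_gap: 0.0222
```

```bash
python3 step.py 341.7
```

```text
t 11.23 cmd th 321.7 meas th -40.1 r 75.1 fitC-C [1.5 0.6] F [-0.2 -4.2 -7.2] rad -5.4 tan -4.8 gap 0.0222
[[np.float64(-3.1), np.float64(4.2), 0, 0, 0, 0, 5], [np.float64(-5.9), np.float64(8.6), 0, 0, 0, 0, 5], [np.float64(-8.4), np.float64(13.3), 0, 0, 0, 0, 5], [np.float64(-10.5), np.float64(18.0), 0, 0, 0, 0, 5], [np.float64(-12.3), np.float64(22.9), 0, 0, 0, 0, 5]]
```

>>> {"method": "arm_command", "body": {
  "increments": [
    [[-3.1, 4.2, 0, 0, 0, 0, 5], [-5.9, 8.6, 0, 0, 0, 0, 5], [-8.4, 13.3, 0, 0, 0, 0, 5], [-10.5, 18.0, 0, 0, 0, 0, 5], [-12.3, 22.9, 0, 0, 0, 0, 5]]
  ]
}}

```text
time_s: 11.65
tool_pos: [0.4776, 0.2597, 0.2594]
orientation: [0.528, 0.468, 0.529, -0.471]
wrist_force: [-1.0, -5.4, -3.7]
finger_gap: 0.0223
```

```bash
python3 step.py 361.7; cat > fit.py <<'E'
import json,numpy as np
from scipy.optimize import least_squares
st=json.load(open('st.json')); C=np.array(st['C']); l=st['log'][1:]
X=np.array([[i['x'],i['z']] for i in l])
c=least_squares(lambda c:np.linalg.norm(X-c,axis=1)-75,C).x
d=X-c; th=np.arctan2(d[:,0],d[:,1]); F=np.array([[i['f'][0],i['f'][2]] for i in l])
s=np.array([np.sign(i.get('dir',1)) for i in l])
tan=F[:,0]*np.cos(th)-F[:,1]*np.sin(th); rad=F[:,0]*np.sin(th)+F[:,1]*np.cos(th)
if __name__=='__main__':
    A=np.c_[-s,np.cos(th),np.sin(th)]; k,res,_,_=np.linalg.lstsq(A,tan,rcond=None)
    # tan = -drag + helping ; help= Aw*sin(angle of heavy from up, going down)=Aw sin(th+phi)
    phi=np.degrees(np.arctan2(k[1],k[2])); print('drag',k[0],'amp',np.hypot(k[1],k[2]),'phi',phi,'rms',np.std(tan-A@k),'theta heavy down',(180-phi)%360)
    print((tan-A@k).round(1))
    # with fixed drag only, plus one where a sensor bias-> none
    B=np.c_[np.ones(len(rad)),np.cos(th),np.sin(th)];kk=np.linalg.lstsq(B,rad,rcond=None)[0];print('rad fit',kk)
E
python3 fit.py
```

```text
t 11.65 cmd th 341.7 meas th -20.2 r 75.1 fitC-C [1.5 0.6] F [-1.6 -5.2 -3.7] rad -2.9 tan -2.8 gap 0.0223
[[np.float64(-1.5), np.float64(5.0), 0, 0, 0, 0, 5], [np.float64(-2.6), np.float64(10.1), 0, 0, 0, 0, 5], [np.float64(-3.3), np.float64(15.3), 0, 0, 0, 0, 5], [np.float64(-3.7), np.float64(20.5), 0, 0, 0, 0, 5], [np.float64(-3.8), np.float64(25.8), 0, 0, 0, 0, 5]]
drag 4.687078795037763 amp 3.9049388567517083 phi 42.04419571314189 rms 0.5138076612804059 theta heavy down 137.9558042868581
[-0.1 -1.  -0.4  0.1  0.6  0.5 -0.2  0.1  0.2  0.3 -0.6 -1.2  0.3  0.4
  0.4  0.4 -0.2  0.4]
rad fit [-1.84725579  2.58730178  4.57988736]
```

Milestone angle reached at about 340° (5.93 rad). The first fit puts heavy-side-down at a handle angle of about 138°, with drag 4.7 N and amplitude 3.9 N. I'll go a bit past the top, then come back the other way, which also shows any lag in the force reading.

>>> {"method": "arm_command", "body": {
  "increments": [
    [[-1.5, 5.0, 0.3, 0, 0, 0, 5], [-2.6, 10.1, 0.6, 0, 0, 0, 5], [-3.3, 15.3, 0.9, 0, 0, 0, 5], [-3.7, 20.5, 1.1, 0, 0, 0, 5], [-3.8, 25.8, 1.3, 0, 0, 0, 5]]
  ]
}}

```text
time_s: 12.07
tool_pos: [0.5056, 0.2635, 0.2639]
orientation: [0.529, 0.47, 0.529, -0.469]
wrist_force: [-2.0, -1.3, -0.4]
finger_gap: 0.0221
```

```bash
python3 step.py 341.7 1.5 0.6
```

```text
t 12.07 cmd th 361.7 meas th 1.7 r 75.0 fitC-C [1.5 0.6] F [-2.1 -1.1 -0.4] rad -0.5 tan -2.1 gap 0.0221
[[np.float64(-0.1), np.float64(-4.9), 0, 0, 0, 0, 5], [np.float64(0.2), np.float64(-9.9), 0, 0, 0, 0, 5], [np.float64(0.8), np.float64(-14.7), 0, 0, 0, 0, 5], [np.float64(1.8), np.float64(-19.5), 0, 0, 0, 0, 5], [np.float64(3.2), np.float64(-24.3), 0, 0, 0, 0, 5]]
```

>>> {"method": "arm_command", "body": {
  "increments": [
    [[-0.1, -4.9, 0, 0, 0, 0, 5], [0.2, -9.9, 0, 0, 0, 0, 5], [0.8, -14.7, 0, 0, 0, 0, 5], [1.8, -19.5, 0, 0, 0, 0, 5], [3.2, -24.3, 0, 0, 0, 0, 5]]
  ]
}}

```text
time_s: 12.48
tool_pos: [0.4851, 0.2608, 0.2616]
orientation: [0.531, 0.473, 0.526, -0.466]
wrist_force: [6.9, -2.3, 2.0]
finger_gap: 0.0218
```

```bash
python3 step.py 321.7
```

```text
t 12.48 cmd th 341.7 meas th -14.3 r 75.0 fitC-C [1.5 0.6] F [ 6.6 -3.1  2. ] rad 0.3 tan 6.9 gap 0.0218
[[np.float64(1.8), np.float64(-4.9), 0, 0, 0, 0, 5], [np.float64(4.0), np.float64(-9.7), 0, 0, 0, 0, 5], [np.float64(6.5), np.float64(-14.3), 0, 0, 0, 0, 5], [np.float64(9.2), np.float64(-18.7), 0, 0, 0, 0, 5], [np.float64(12.3), np.float64(-22.9), 0, 0, 0, 0, 5]]
```

>>> {"method": "arm_command", "body": {
  "increments": [
    [[1.8, -4.9, 0, 0, 0, 0, 5], [4.0, -9.7, 0, 0, 0, 0, 5], [6.5, -14.3, 0, 0, 0, 0, 5], [9.2, -18.7, 0, 0, 0, 0, 5], [12.3, -22.9, 0, 0, 0, 0, 5]]
  ]
}}

```text
time_s: 12.9
tool_pos: [0.4614, 0.2576, 0.2507]
orientation: [0.531, 0.472, 0.526, -0.467]
wrist_force: [2.8, -4.1, 5.7]
finger_gap: 0.0219
```

```bash
python3 step.py 301.7
```

```text
t 12.9 cmd th 321.7 meas th -34.4 r 74.9 fitC-C [1.5 0.6] F [ 2.3 -4.4  5.7] rad 3.4 tan 5.1 gap 0.0219
[[np.float64(3.4), np.float64(-4.0), 0, 0, 0, 0, 5], [np.float64(7.0), np.float64(-7.7), 0, 0, 0, 0, 5], [np.float64(11.0), np.float64(-11.2), 0, 0, 0, 0, 5], [np.float64(15.1), np.float64(-14.4), 0, 0, 0, 0, 5], [np.float64(19.4), np.float64(-17.3), 0, 0, 0, 0, 5]]
```

>>> {"method": "arm_command", "body": {
  "increments": [
    [[3.4, -4.0, 0.2, 0, 0, 0, 5], [7.0, -7.7, 0.4, 0, 0, 0, 5], [11.0, -11.2, 0.5, 0, 0, 0, 5], [15.1, -14.4, 0.5, 0, 0, 0, 5], [19.4, -17.3, 0.5, 0, 0, 0, 5]]
  ]
}}

```text
time_s: 13.32
tool_pos: [0.442, 0.255, 0.2309]
orientation: [0.53, 0.471, 0.528, -0.468]
wrist_force: [-2.3, -4.5, 5.9]
finger_gap: 0.0223
```

```bash
python3 step.py 281.7
```

```text
t 13.32 cmd th 301.7 meas th -55.9 r 74.8 fitC-C [1.5 0.6] F [-2.8 -4.2  5.9] rad 5.7 tan 3.3 gap 0.0223
[[np.float64(4.5), np.float64(-2.6), 0, 0, 0, 0, 5], [np.float64(9.3), np.float64(-4.9), 0, 0, 0, 0, 5], [np.float64(14.1), np.float64(-6.8), 0, 0, 0, 0, 5], [np.float64(19.1), np.float64(-8.4), 0, 0, 0, 0, 5], [np.float64(24.2), np.float64(-9.6), 0, 0, 0, 0, 5]]
```

>>> {"method": "arm_command", "body": {
  "increments": [
    [[4.5, -2.6, 0.2, 0, 0, 0, 5], [9.3, -4.9, 0.4, 0, 0, 0, 5], [14.1, -6.8, 0.5, 0, 0, 0, 5], [19.1, -8.4, 0.5, 0, 0, 0, 5], [24.2, -9.6, 0.5, 0, 0, 0, 5]]
  ]
}}

```text
time_s: 13.73
tool_pos: [0.4309, 0.2535, 0.205]
orientation: [0.529, 0.47, 0.529, -0.469]
wrist_force: [-4.0, -2.6, 3.3]
finger_gap: 0.0223
```

```bash
python3 step.py 261.7
```

```text
t 13.73 cmd th 281.7 meas th -77.6 r 74.9 fitC-C [1.5 0.6] F [-4.3 -2.   3.3] rad 4.9 tan 2.3 gap 0.0223
[[np.float64(5.2), np.float64(-0.9), 0, 0, 0, 0, 5], [np.float64(10.4), np.float64(-1.4), 0, 0, 0, 0, 5], [np.float64(15.6), np.float64(-1.6), 0, 0, 0, 0, 5], [np.float64(20.8), np.float64(-1.3), 0, 0, 0, 0, 5], [np.float64(26.0), np.float64(-0.8), 0, 0, 0, 0, 5]]
```

>>> {"method": "arm_command", "body": {
  "increments": [
    [[5.2, -0.9, 0, 0, 0, 0, 5], [10.4, -1.4, 0, 0, 0, 0, 5], [15.6, -1.6, 0, 0, 0, 0, 5], [20.8, -1.3, 0, 0, 0, 0, 5], [26.0, -0.8, 0, 0, 0, 0, 5]]
  ]
}}

```text
time_s: 14.15
tool_pos: [0.43, 0.2534, 0.1775]
orientation: [0.528, 0.469, 0.529, -0.469]
wrist_force: [-2.9, -2.5, 0.7]
finger_gap: 0.0217
```

```bash
python3 step.py 241.7
```

```text
t 14.15 cmd th 261.7 meas th -98.7 r 75.0 fitC-C [1.5 0.6] F [-3.2 -2.1  0.7] rad 3.0 tan 1.2 gap 0.0217
[[np.float64(5.2), np.float64(0.9), 0, 0, 0, 0, 5], [np.float64(10.2), np.float64(2.2), 0, 0, 0, 0, 5], [np.float64(15.2), np.float64(3.9), 0, 0, 0, 0, 5], [np.float64(20.0), np.float64(5.9), 0, 0, 0, 0, 5], [np.float64(24.7), np.float64(8.2), 0, 0, 0, 0, 5]]
```

>>> {"method": "arm_command", "body": {
  "increments": [
    [[5.2, 0.9, 0, 0, 0, 0, 5], [10.2, 2.2, 0, 0, 0, 0, 5], [15.2, 3.9, 0, 0, 0, 0, 5], [20.0, 5.9, 0, 0, 0, 0, 5], [24.7, 8.2, 0, 0, 0, 0, 5]]
  ]
}}

```text
time_s: 14.57
tool_pos: [0.4387, 0.2545, 0.152]
orientation: [0.528, 0.469, 0.529, -0.469]
wrist_force: [-4.0, -0.0, -1.5]
finger_gap: 0.0221
```

```bash
python3 step.py 221.7
```

```text
t 14.57 cmd th 241.7 meas th -119.4 r 75.0 fitC-C [1.5 0.6] F [-4.   0.4 -1.5] rad 4.2 tan 0.7 gap 0.0221
[[np.float64(4.5), np.float64(2.6), 0, 0, 0, 0, 5], [np.float64(8.8), np.float64(5.6), 0, 0, 0, 0, 5], [np.float64(13.0), np.float64(8.8), 0, 0, 0, 0, 5], [np.float64(16.8), np.float64(12.4), 0, 0, 0, 0, 5], [np.float64(20.4), np.float64(16.1), 0, 0, 0, 0, 5]]
```

>>> {"method": "arm_command", "body": {
  "increments": [
    [[4.5, 2.6, 0, 0, 0, 0, 5], [8.8, 5.6, 0, 0, 0, 0, 5], [13.0, 8.8, 0, 0, 0, 0, 5], [16.8, 12.4, 0, 0, 0, 0, 5], [20.4, 16.1, 0, 0, 0, 0, 5]]
  ]
}}

```text
time_s: 14.98
tool_pos: [0.4551, 0.2567, 0.132]
orientation: [0.528, 0.47, 0.529, -0.469]
wrist_force: [-3.6, 2.3, -2.2]
finger_gap: 0.0223
```

```bash
python3 step.py 201.7
```

```text
t 14.98 cmd th 221.7 meas th -139.4 r 74.9 fitC-C [1.5 0.6] F [-3.3  2.7 -2.2] rad 3.8 tan 1.1 gap 0.0223
[[np.float64(3.3), np.float64(4.0), 0, 0, 0, 0, 5], [np.float64(6.4), np.float64(8.3), 0, 0, 0, 0, 5], [np.float64(9.1), np.float64(12.7), 0, 0, 0, 0, 5], [np.float64(11.6), np.float64(17.4), 0, 0, 0, 0, 5], [np.float64(13.7), np.float64(22.2), 0, 0, 0, 0, 5]]
```

>>> {"method": "arm_command", "body": {
  "increments": [
    [[3.3, 4.0, 0, 0, 0, 0, 5], [6.4, 8.3, 0, 0, 0, 0, 5], [9.1, 12.7, 0, 0, 0, 0, 5], [11.6, 17.4, 0, 0, 0, 0, 5], [13.7, 22.2, 0, 0, 0, 0, 5]]
  ]
}}

```text
time_s: 15.4
tool_pos: [0.4776, 0.2597, 0.1186]
orientation: [0.529, 0.47, 0.529, -0.469]
wrist_force: [-3.6, 4.3, -2.8]
finger_gap: 0.0222
```

```bash
python3 step.py 181.7
```

```text
t 15.4 cmd th 201.7 meas th -159.7 r 74.9 fitC-C [1.5 0.6] F [-3.1  4.7 -2.8] rad 3.7 tan 1.9 gap 0.0222
[[np.float64(1.8), np.float64(4.9), 0, 0, 0, 0, 5], [np.float64(3.2), np.float64(10.0), 0, 0, 0, 0, 5], [np.float64(4.2), np.float64(15.1), 0, 0, 0, 0, 5], [np.float64(4.9), np.float64(20.3), 0, 0, 0, 0, 5], [np.float64(5.3), np.float64(25.5), 0, 0, 0, 0, 5]]
```

>>> {"method": "arm_command", "body": {
  "increments": [
    [[1.8, 4.9, -0.2, 0, 0, 0, 5], [3.2, 10.0, -0.4, 0, 0, 0, 5], [4.2, 15.1, -0.6, 0, 0, 0, 5], [4.9, 20.3, -0.8, 0, 0, 0, 5], [5.3, 25.5, -1.0, 0, 0, 0, 5]]
  ]
}}

```text
time_s: 15.82
tool_pos: [0.503, 0.2631, 0.1139]
orientation: [0.529, 0.47, 0.529, -0.469]
wrist_force: [-3.4, 4.4, 0.3]
finger_gap: 0.0224
```

```bash
python3 step.py 161.7
```

```text
t 15.82 cmd th 181.7 meas th -179.7 r 75.0 fitC-C [1.5 0.6] F [-2.8  4.8  0.3] rad -0.3 tan 2.8 gap 0.0224
[[np.float64(-0.0), np.float64(5.2), 0, 0, 0, 0, 5], [np.float64(-0.4), np.float64(10.5), 0, 0, 0, 0, 5], [np.float64(-1.2), np.float64(15.6), 0, 0, 0, 0, 5], [np.float64(-2.3), np.float64(20.7), 0, 0, 0, 0, 5], [np.float64(-3.8), np.float64(25.8), 0, 0, 0, 0, 5]]
```

>>> {"method": "arm_command", "body": {
  "increments": [
    [[0, 5.2, -0.2, 0, 0, 0, 5], [-0.4, 10.5, -0.4, 0, 0, 0, 5], [-1.2, 15.6, -0.6, 0, 0, 0, 5], [-2.3, 20.7, -0.6, 0, 0, 0, 5], [-3.8, 25.8, -0.6, 0, 0, 0, 5]]
  ]
}}

```text
time_s: 16.23
tool_pos: [0.5278, 0.2664, 0.118]
orientation: [0.529, 0.469, 0.529, -0.469]
wrist_force: [-5.0, 3.1, 2.0]
finger_gap: 0.022
```

```bash
python3 step.py 141.7; cat > fit2.py <<'E'
from fit import *
s=np.array([1 if i['t']<12.2 else -1 for i in l])
for nm,m in (('all',s!=0),('fwd',s>0),('rev',(s<0))):
    A=np.c_[-s,np.cos(th),np.sin(th)][m]
    k=np.linalg.lstsq(A,tan[m],rcond=None)[0]
    print(nm,'drag',k[0].round(2),'amp',np.hypot(k[1],k[2]).round(2),'down',((180-np.degrees(np.arctan2(k[1],k[2])))%360).round(1),(tan[m]-A@k).round(1))
E
python3 fit2.py
```

```text
t 16.23 cmd th 161.7 meas th 160.8 r 75.0 fitC-C [1.5 0.6] F [-4.5  3.7  2. ] rad -3.4 tan 3.6 gap 0.022
[[np.float64(-1.8), np.float64(4.9), 0, 0, 0, 0, 5], [np.float64(-4.0), np.float64(9.7), 0, 0, 0, 0, 5], [np.float64(-6.5), np.float64(14.3), 0, 0, 0, 0, 5], [np.float64(-9.2), np.float64(18.7), 0, 0, 0, 0, 5], [np.float64(-12.3), np.float64(22.9), 0, 0, 0, 0, 5]]
all drag 4.74 amp 3.88 down 139.9 [ 0.1 -0.9 -0.3  0.2  0.6  0.5 -0.3  0.   0.1  0.2 -0.7 -1.2  0.4  0.5
  0.6  0.6 -0.   0.6  0.   0.5 -0.  -0.4 -0.1 -0.2 -0.3  0.1  0.5  0.6
  0.3]
fwd drag 4.69 amp 3.9 down 138.1 [-0.1 -1.  -0.4  0.1  0.6  0.5 -0.2  0.1  0.2  0.3 -0.6 -1.2  0.3  0.4
  0.4  0.5 -0.2  0.5 -0.1]
rev drag 5.14 amp 4.33 down 145.3 [ 0.3 -0.1 -0.2  0.1 -0.  -0.2  0.1  0.3  0.2 -0.4]
```

Both directions agree: all the data give 140° (138 forward, 145 reverse). I'll stop at about 141°.

>>> {"method": "arm_command", "body": {
  "increments": [
    [[-1.8, 4.9, 0, 0, 0, 0, 5], [-4.0, 9.7, 0, 0, 0, 0, 5], [-6.5, 14.3, 0, 0, 0, 0, 5], [-9.2, 18.7, 0, 0, 0, 0, 5], [-12.3, 22.9, 0, 0, 0, 0, 5]]
  ]
}}

```text
time_s: 16.65
tool_pos: [0.5491, 0.2692, 0.1297]
orientation: [0.528, 0.469, 0.53, -0.47]
wrist_force: [-7.2, 4.0, 0.5]
finger_gap: 0.022
```

>>> {"method": "arm_command", "body": {
  "increments": [
    [[0, 0, 0, 0, 0, 0, 5], [0, 0, 0, 0, 0, 0, 5], [0, 0, 0, 0, 0, 0, 5], [0, 0, 0, 0, 0, 0, 5], [0, 0, 0, 0, 0, 0, 5]]
  ]
}}

```text
time_s: 17.07
tool_pos: [0.5509, 0.2695, 0.1311]
orientation: [0.529, 0.47, 0.529, -0.469]
wrist_force: [-3.0, 4.0, 3.1]
finger_gap: 0.0225
```

```bash
python3 step.py; python3 -c "
import cv2
from cell import imaging
for n in ('side','top','wrist'): cv2.imwrite(f'pics/{n}9.png',imaging.capture(n))
im=cv2.imread('pics/side9.png'); cv2.imwrite('pics/side9z.png',cv2.resize(im[120:280,180:380],None,fx=3.4,fy=3.4,interpolation=cv2.INTER_CUBIC))
"; python3 step.py
```

```text
t 17.07 cmd th 141.7 meas th 140.3 r 75.0 fitC-C [1.5 0.6] F [-2.5  4.3  3.1] rad -4.0 tan -0.0 gap 0.0225
t 17.22 cmd th 141.7 meas th 140.4 r 75.0 fitC-C [1.5 0.6] F [-3.5  5.   2.4] rad -4.1 tan 1.2 gap 0.022
```

View pics/side9z.png

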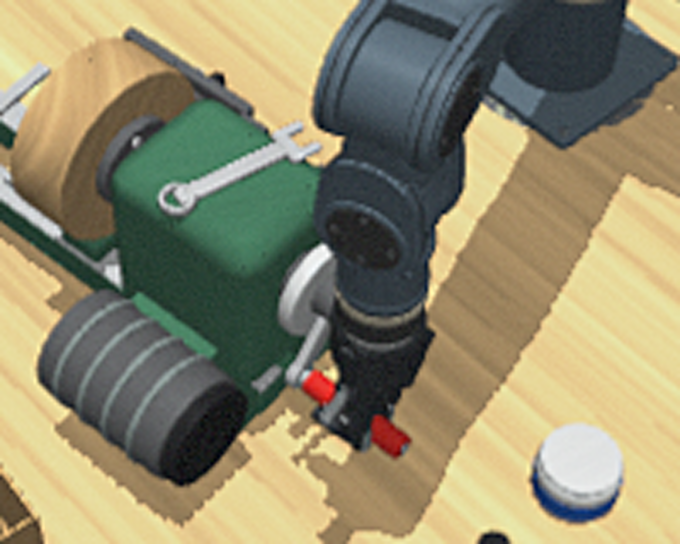

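View pics/top9.png

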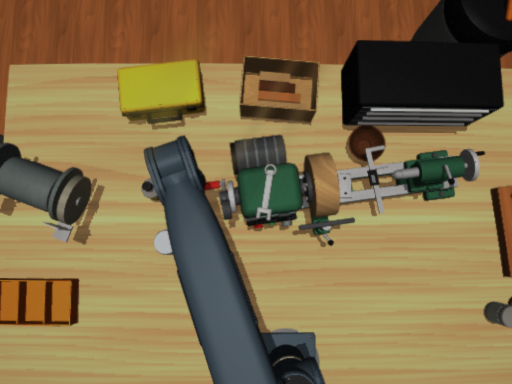

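View pics/wrist9.png

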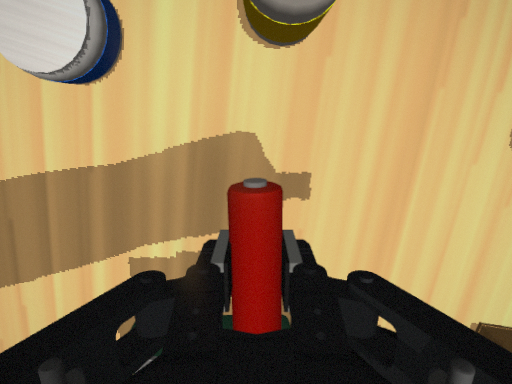

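The side view shows the fingers on the handle at lower right of the hub. In the top view the tin (166,242), the bottle (150,188), the spanner and the calliper are where they were. The spindle is still and the angle holds at 140.4°, so I'm handing in.

```bash
python3 -c "
from cell import arm
s=arm.read_state(); print(s['joint_vel'].round(4),s['finger_gap']); print(arm.close_job())"
```

```text
[-0.0001  0.0011 -0.0021 -0.0007 -0.0007 -0.0007] 0.022007706764265673
the job is handed in; nothing more can be done
None
```

I cranked the spindle through more than a full turn, found the heavy side by feel, and handed the job in with it turned down and the handle still gripped. No verdict came back, so the result rests on my own checks.

- **Turning:** I gripped the red handle and took it forward from about -18° to 362° (6.3 rad). I then came back to 161.7° to check the feel in the other direction.
- **Where it pulls:** The force fit put the heavy side straight down at a handle angle of 140° using all readings. Forward gave 138° and reverse 145°. Drag came out at 4.7 N, a little above the stated 4.4 N, and the pull at 3.9 N.
- **Likely error:** The reverse-only fit disagrees slightly, with drag 5.1 N and pull 4.3 N. A small sensor offset could shift the angle by about 4°. I expect the heavy side to be well within the 20° allowed.
- **Last checks:** The handle stood at 140.4°, joint speeds were near zero, and the fingers were at 22 mm around the handle. Wrist force was only a few newtons and the clock was at about 17 s. The bystanders showed no visible shift in the last pictures, although the arm partly hid the bottle and the tin from above.

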